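# Key the mould plug home and clamp it

## Robot

A 6-joint arm with a two-finger parallel gripper is mounted at the origin on the work surface. World frame = base frame: x ahead of the robot, y to its left, z up, the work surface at z = 0. Lengths are in mm, angles in rad, forces in N, time in s.
With the tool pointing down it reaches from about 275 to 725 mm from the base axis. Payload 15.9 kg.
Tool frame: the origin (TCP) lies at the very end of the fingers, on their centre line; the grasp point (between the pads) lies 19 mm behind it; x points along the fingers, z is the direction in which the jaws open and shut, and the axes are right-handed (so a half turn about x gives the same grasp; the last joint's range is limited). The gripper opens to 85 mm and grips with 20 to 120 N. Pads are 22 mm wide; open, the fingers measure 114 mm over their backs; the gripper's body (76 mm by 85 mm) begins 54 mm behind the grasp point. The pads swing forward as they close: fully open they stand 13 mm farther back than shut.
Start: joints at [1.317, 0.213, -0.034, 1.323, 0, 1.571], TCP at [125.537, 483.969, 231.306] pointing down, gripper open.
Joint ranges: [-2.98, 2.98], [-0.74, 1.72], [-1.14, 1.35], [-2.1, 2.04], [-1.57, 1.44], [-3.14, 3.14]. Speed limits (rad/s): [1.89, 1.89, 2.39, 2.57, 3.14, 3.14].

## Interface

Orientations are given as [roll, pitch, yaw] about the fixed x, y, z axes, in that order (R = Rz(yaw) Ry(pitch) Rx(roll)).
In Python, from station import telemetry, read_camera, camera_model, arm gives the robot as it stands.
- The arm moves only by the tool step_arm, never from a script. Its arguments are lists of equal length, an entry for each row: "translation": the shift along the tool's x, y, z in mm, a list of three; "rotation": the turn, a rotation vector about the tool's x, y, z in degrees, a list of three. A call has exactly 5 rows; each row shifts and turns the commanded pose from where the row before left it, along the tool's axes as they then stand; what a row does not reach is not made up. A row lasts 1/10 s, in which the tool goes at most 50 mm and 8.59 degrees, less where a joint would pass 70% of its speed; a pose out of reach is approached as far as the arm can. A call with a gripper value outside its range is refused whole. "hand" is the finger opening in mm, from 0 to 85.4, set as the call begins (left out, the last holds). The fingers move at their own pace and stop on an object; "newtons" is the grip in N (left out, the last holds). Time passes only in rows, so rows that do not move let the fingers close, or fill a call up. It gives the time, the measured TCP pose, the force and the opening at its end, in the units of the state.
- telemetry.read_state(): the state, without advancing time (a new reading comes with each control period).
- read_camera(name): name is "side" or "top" or "wrist"; returns (picture, depth): 384x512x3 uint8, blue, green, red; 384x512 float32, mm along the optical axis (not along the pixel's ray), 0 where there is no reading.
- camera_model(name): a dict with "fovy" (degrees; the focal length in pixels is half the picture's height over the tangent of half this angle, whatever the lens; pixels are square), "cx", "cy" (the principal point, pixels), "R" (3x3) and "t" (3): a world point X has camera coordinates R X + t; the wrist camera has in their place "tool_from_camera" (4x4, takes a point from camera to tool coordinates, whose origin is the TCP and whose axes are the tool frame's). Camera axes: x right, y down, z forward; pixel columns grow to the right and rows downward; lengths in mm; the calibration is good to about 2 mm. A picture is of the moment at which its call begins: read the wrist's pose just before it. camera_model takes no time and is no camera call.
- arm.sign_off(): hands the job in, once; it reports no verdict.
The state is a dict: "clock": time; "joints": joint angles; "qd": joint speeds; "effort": joint torques, N m; "eef_pos": TCP position; "orientation": TCP orientation; "force": force on the tool from outside, world axes, zero at the start; "moment": the same for the moment, N m; "gripper_width": finger opening in mm.
Only numpy, scipy, OpenCV 4.12 (cv2) and the standard library are available. Lean on these libraries where they do the work, as an engineer would, in place of code of your own. Each camera call takes 0.05 s, during which the arm holds its last target.

## Task

The steel plug standing in the iron mould is still riding up on the key hidden in the bore. Turn it by its crossbar until it drops fully home with its flange flush on the mould, then swing the clamp lever fully shut over the flange so that the plug is locked in. Leave the four small things lying on the bedplate where they are.

Things in the scene. Friction and masses are not known exactly. Their poses are not given: they have to be found in the camera images.
- station: Mould station, fixed, z up: steel bedplate 15 mm thick with an upright iron drum, 110 mm in diameter, top face 115 mm above the bench, with a 38 mm bore. Origin: on the bore's axis at bench height. In this frame the bedplate spans x -150 to 150, y -170 to 130 mm; the clamp's lug stands against the drum on the -y side.
- bore_mouth (a point): Centre of the bore at the drum's top face, 115 mm above the bench.
- bore_floor (a point): Centre of the bore's floor, 72 mm below the drum's top face. A fixed cross key lies here right across the bore: a bar 10 mm wide and 16 mm high, out of sight under the plug. Its direction differs every time and is unrelated to the station's yaw (this point does not turn with it).
- plug: Loose steel plug, 0.5 to 1.1 kg, upright in the bore. Origin: on its axis at the underside of its flange (84 mm in diameter, 8 mm thick). Below it a shaft, above it a boss with a crossbar. At the start the shaft's end rests on the cross key and the flange is 14 mm above the drum; home, the flange lies on the drum, and the key stops it from turning further.
- plug_bar (a point): Middle of the plug's crossbar, on the plug's axis, 34 mm above its origin. The bar is 12 mm in diameter, level, along the plug's y axis, with an 18 mm ball at each end centred 62 mm from the middle (142 mm over all). The boss under and around its middle is 26 mm in diameter and ends 40 mm above the plug's origin. 1 to 4 N sideways near a ball turns the plug.
- plug_end (a point): Middle of the shaft's lower end, 70 mm below the plug's origin. Greased shaft 36 mm in diameter; a slot 14 mm wide, 18 mm deep crosses its end along the plug's y axis, like the crossbar. At the start the slot is at least 0.5 rad off the key. Turned slowly (under 0.5 rad/s) either way, within half a turn the slot meets the key and the plug falls 14 mm by its weight.
- clamp (a joint): Angle of the flat clamp lever about its upright hinge: 0 = shut against its stop, arm over the flange; starts open at 1.0 to 1.5, opens to 1.7 at most, stays where left. Shutting turns it anticlockwise seen from above. The arm reaches 55 mm from the hinge, 10 to 19 mm above the drum's top face; it passes only over a plug that is home (flange top 8 mm above the drum).
- clamp_hinge (a point): Point on the clamp lever's upright hinge axis, level with the drum's top face, 85 mm from the bore's axis towards -y of the station. The lever's hub ends 22 mm above the drum's top face.
- clamp_pin (a point): Top centre of the upright pin on the clamp lever's tail, moving with it: 12 mm in diameter, standing from 19 to 76 mm above the drum's top face, 45 mm from the hinge axis, on the side away from the arm; when open it stands on the station's -x side, when shut 130 mm from the bore's axis towards -y of the station. 1 to 3 N moves it.
- nut: Bystander on the bedplate: dark steel hexagon nut blank, 40 mm across corners, 18 mm high. Origin: centre of its underside.
- bush: Bystander on the bedplate: brass ring, 36 mm outside, 28 mm high. Origin: centre of its underside.
- grease: Bystander on the bedplate: closed steel jar, 44 mm in diameter, 50 mm high. Origin: centre of its underside.
- shim: Bystander on the bedplate: dark wooden block, 50 x 35 x 22 mm. Origin: centre of its underside.
Mind the look-alikes: they are no part of the job. Leave any green or purple look-alike of the plug alone.

How it is judged:
By the outcome, as a careful person would: the job done as asked, in the order asked, and still so for the second after the job is handed in, with the robot touching nothing.
It also fails if it takes over 64 s, if anything falls off the work surface, if the arm or the gripper's body presses on something with over 40 N, if the wrist force passes 120 N, or if a joint passes its speed limit or range.

## Working session

There is one attempt and no reset: what is moved stays moved. The work goes in short steps, Python scripts to look and compute and a tool call to move; the robot and the scene stay as the last step left them, time stands still between calls to the robot, and variables do not carry over. Pictures are saved under pics/ and viewed, and the job is handed in when it is done.

Besides the shell and the picture viewer there is one more tool, called after ">>>" as name(argument=value, ...) on one line, values as JSON. step_arm: Moves the arm, as the interface text tells. Its arguments: {"type":"object","properties":{"translation":{"type":"array"},"rotation":{"type":"array"},"hand":{"type":"number"},"newtons":{"type":"number"}},"required":["translation","rotation"]}

```bash
ls; mkdir -p pics; python3 - <<'E'
from station import telemetry, read_camera, camera_model, arm
import cv2,numpy as np
print(telemetry.read_state())
for n in ["side","top","wrist"]:
    p,d=read_camera(n); cv2.imwrite(f"pics/{n}0.png",p); np.save(f"pics/{n}0.npy",d); print(n,camera_model(n))
E
```

```text
pics
{'clock': 0.0, 'joints': array([ 1.31699292e+00,  2.13364727e-01, -3.50381159e-02,  1.32348806e+00,
       -7.00363038e-06,  1.57079095e+00]), 'qd': array([ 0.00132672,  0.00111368,  0.00045037,  0.00013394, -0.00095113,
       -0.0009305 ]), 'effort': array([-5.83708152e-04, -6.86160636e+01,  4.87118161e+01,  1.77313224e-02,
       -1.57298241e-04, -1.58615308e-05]), 'eef_pos': array([125.46395796, 483.66613889, 230.82019941]), 'orientation': array([-3.13519963,  1.56970173, -1.81820133]), 'force': array([-0.7506719 , -0.70306137,  0.27067742]), 'moment': array([ 0.01021576,  0.03684074, -0.03652703]), 'gripper_width': 85.44196840255697}
side {'fovy': 43.548974454725695, 'cx': 256.3547876232273, 'cy': 192.8945260006046, 'R': array([[ 0.99396485, -0.1096099 , -0.00442163],
       [-0.08669128, -0.76015825, -0.64392862],
       [ 0.06721981,  0.64042573, -0.7650728 ]]), 't': array([-458.13304209,  142.09357782, 1271.93566356])}
top {'fovy': 42.59719646604768, 'cx': 265.56063552090546, 'cy': 192.91097304273023, 'R': array([[-1.91533275e-02, -9.99816415e-01, -5.35820559e-04],
       [-9.93873181e-01,  1.90978161e-02, -1.08864013e-01],
       [ 1.08854260e-01, -1.55257041e-03, -9.94056507e-01]]), 't': array([  26.35679378,  480.06841939, 1276.26701919])}
wrist {'fovy': 59.00268125804088, 'cx': 256.27846507010685, 'cy': 194.84514377494182, 'tool_from_camera': array([[-6.45954035e-04, -2.80717425e-01,  9.59790243e-01,
        -1.42676972e+02],
       [-9.98247079e-04, -9.59789784e-01, -2.80717962e-01,
         7.20749903e+01],
       [ 9.99999293e-01, -1.13943871e-03,  3.39754734e-04,
         2.01381021e-01],
       [ 0.00000000e+00,  0.00000000e+00,  0.00000000e+00,
         1.00000000e+00]])}
```

View pics/side0.png

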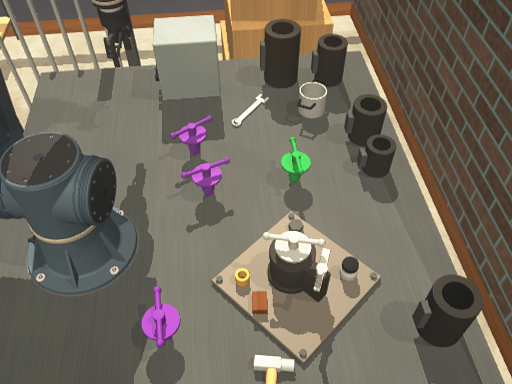

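View pics/top0.png

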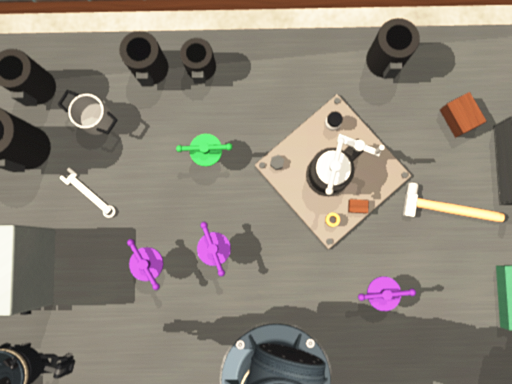

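View pics/wrist0.png

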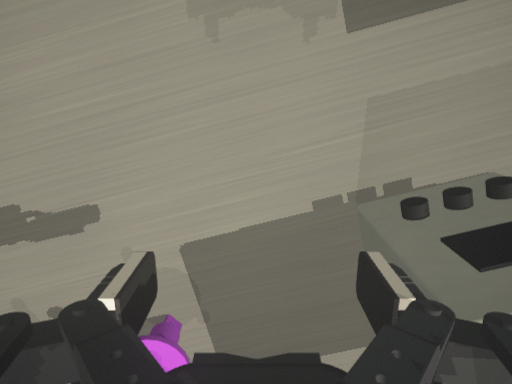

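Plug candidates in the top view are green (207,149), purple (146,264), (213,248) and (384,294), and the bare-steel one in the drum on the bedplate at (332,168). The description picks the steel one in the drum. I'll check it in a close crop.

```bash
python3 - <<'E'
import cv2,numpy as np
a=cv2.imread("pics/top0.png")[90:255,245:420]; b=cv2.imread("pics/side0.png")[205:365,205:390]
a=cv2.resize(a,None,fx=4,fy=3.6 and 4,interpolation=cv2.INTER_CUBIC); cv2.imwrite("pics/topc.png",a[:600])
cv2.imwrite("pics/sidec.png",cv2.resize(b,None,fx=3.7,fy=3.7,interpolation=cv2.INTER_CUBIC))
E
```

```text
(no output)
```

View pics/topc.png

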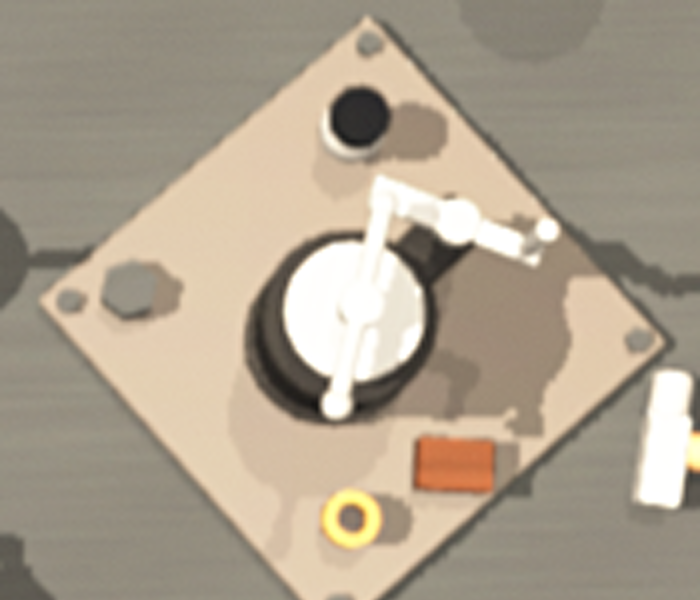

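View pics/sidec.png

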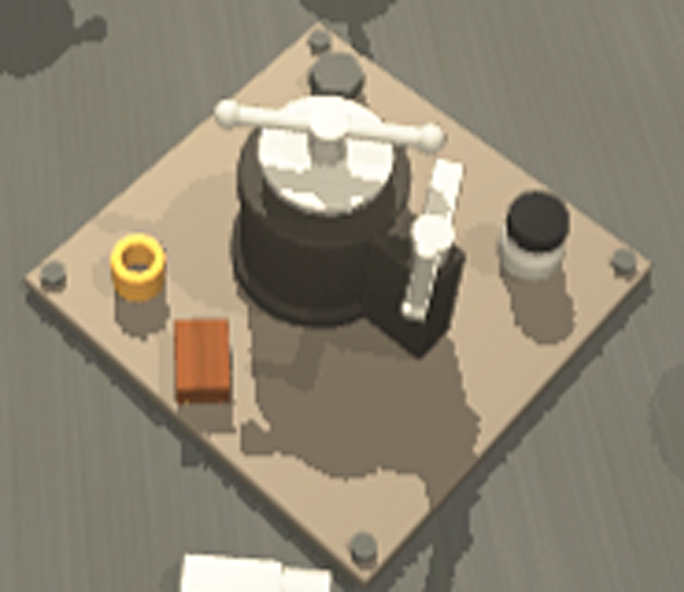

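```bash
cat > h.py <<'E'
import numpy as np, cv2
from station import telemetry, read_camera, camera_model, arm
from scipy.spatial.transform import Rotation as Ro
def ray(n,uv,z):
    m=camera_model(n); f=192/np.tan(np.radians(m["fovy"]/2))
    d=np.array([(uv[0]-m["cx"])/f,(uv[1]-m["cy"])/f,1.])
    R=m["R"];o=-R.T@m["t"];w=R.T@d
    return o+w*(z-o[2])/w[2]
def wray(s,uv,z):
    m=camera_model("wrist"); f=192/np.tan(np.radians(m["fovy"]/2))
    T=m["tool_from_camera"]; Rt=Ro.from_euler("xyz",s["orientation"]).as_matrix()
    d=np.array([(uv[0]-m["cx"])/f,(uv[1]-m["cy"])/f,1.])
    o=s["eef_pos"]+Rt@T[:3,3]; w=Rt@T[:3,:3]@d
    return o+w*(z-o[2])/w[2]
E
python3 - <<'E'
from h import *
T=lambda u,v:(245+u/4,90+v/4)
S=lambda u,v:(205+u/3.7,205+v/3.7)
for nm,uv,z in [("ball near",(338,405),163),("ball far",(385,187),163),("boss",(360,300),169),("flange c",(354,311),137),("hub",(460,222),137),("pin",(547,229),191),
  ("corner top",(372,18),15),("corner right",(668,340),15),("corner left",(40,300),15),("grease",(360,118),65),("bush",(351,518),43),("shim",(455,464),37)]:
    print("top",nm,ray("top",T(*uv),z).round(1))
for nm,uv,z in [("ballL",(228,113),163),("ballR",(432,136),163),("boss",(329,118),169),("hub",(434,232),137),("pin?",(450,170),191),("corner L",(27,282),15),("corner R",(650,265),15),("corner bot",(365,580),15)]:
    print("side",nm,ray("side",S(*uv),z).round(1))
E
```

```text
top ball near [ 466.6 -134.   163. ]
top ball far [ 597.3 -166.5  163. ]
top boss [ 528.2 -148.3  169. ]
top flange c [ 526.7 -149.   137. ]
top hub [ 580.5 -215.7  137. ]
top pin [ 564.3 -255.5  191. ]
top corner top [ 747.8 -185.6   15. ]
top corner right [ 522.4 -375.9   15. ]
top corner left [557.6  44.   15. ]
top grease [ 665.3 -167.5   65. ]
top bush [ 405.9 -155.8   43. ]
top shim [ 440.2 -225.8   37. ]
side ballL [ 470.5 -132.5  163. ]
side ballR [ 591.8 -163.4  163. ]
side boss [ 530.7 -147.3  169. ]
side hub [ 585.4 -214.7  137. ]
side pin? [ 591.  -206.4  191. ]
side corner L [ 334.9 -150.8   15. ]
side corner R [ 751.  -184.7   15. ]
side corner bot [ 524.3 -373.8   15. ]
```

```bash
python3 - <<'E'
from h import *
s=telemetry.read_state()
Rt=Ro.from_euler("xyz",s["orientation"]).as_matrix(); print(Rt.round(3))
m=camera_model("side"); f=192/np.tan(np.radians(m["fovy"]/2))
def proj(n,X):
    m=camera_model(n); f=192/np.tan(np.radians(m["fovy"]/2)); c=m["R"]@X+m["t"]; return (m["cx"]+f*c[0]/c[2],m["cy"]+f*c[1]/c[2])
for X in [(564,-255.5,191),(564,-255.5,134),(583,-215,137),(606,-165,134)]:
    u,v=proj("side",np.array(X)); print(X,"side crop",(u-205)*3.7,(v-205)*3.7)
# heightmap from top/side depth
for n in ["top","side"]:
    d=np.load(f"pics/{n}0.npy"); m=camera_model(n); f=192/np.tan(np.radians(m["fovy"]/2))
    v,u=np.mgrid[:384,:512]; c=np.stack([(u-m["cx"])/f*d,(v-m["cy"])/f*d,d],-1)
    W=(c-m["t"])@m["R"]; W=W[d>0]
    P=np.array([125,484.]);Q=np.array([530,-149.]);L=np.linalg.norm(Q-P);e=(Q-P)/L
    r=W[:,:2]-P; a=r@e; b=r@np.array([-e[1],e[0]])
    for lo in range(-50,800,100):
        k=(a>lo)&(a<lo+100)&(abs(b)<110)
        print(n,lo,k.sum(), W[k,2].max().round() if k.any() else None)
E
```

```text
[[-0.    -0.968  0.251]
 [-0.001  0.251  0.968]
 [-1.    -0.    -0.001]]
(564, -255.5, 191) side crop 420.51814555289224 247.6091029806986
(564, -255.5, 134) side crop 411.31633224739966 297.9337847565588
(583, -215, 137) side crop 430.1752936698256 232.75008209344387
(606, -165, 134) side crop 450.3847655989068 162.43839438060385
top -50 5086 503.0
top 50 3611 556.0
top 150 3057 117.0
top 250 3293 84.0
top 350 3122 119.0
top 450 3067 10.0
top 550 3081 39.0
top 650 3461 177.0
top 750 2867 177.0
side -50 2788 448.0
side 50 1442 355.0
side 150 1811 118.0
side 250 1512 86.0
side 350 2532 118.0
side 450 2259 10.0
side 550 2245 38.0
side 650 1937 176.0
side 750 4179 177.0
```

The crop confirms bare steel in the drum, and the hub-to-axis (85 mm) and pin-to-hinge (45 mm) distances agree. I measured the plug axis at (530.5,-148.5), the bar at about -14°, the hinge at (583,-215) and the pin at (564,-255). I'll lift first.

>>> step_arm(translation=[[-8,0,0],[-8,0,0],[-8,0,0],[-8,0,0],[-8,0,0]], rotation=[[5,0,0],[5,0,0],[5,0,0],[5,0,0],[5,0,0]], hand=64)

```text
clock: 0.65
eef_pos: [125.5, 483.8, 271.4]
orientation: [-2.726, 1.57, -1.849]
force: [0.2, 0.1, -0.3]
gripper_width: 63.7
```

```bash
cat > st.py <<'E'
from h import *
import sys
s=telemetry.read_state(); Rt=Ro.from_euler("xyz",s["orientation"]).as_matrix()
print("t",round(s["clock"],2),"j",s["joints"].round(3),"p",s["eef_pos"].round(1),"psi",np.degrees(np.arctan2(Rt[1,2],Rt[0,2])).round(1),"F",s["force"].round(1),"M",s["moment"].round(2),"w",round(s["gripper_width"],1))
if len(sys.argv)>1:
    X=np.array([float(a) for a in sys.argv[1:4]]); print("delta tool",(Rt.T@(X-s["eef_pos"])).round(1), "xdown",Rt[:,0].round(3))
E
python3 st.py 530.5 -148.5 260
```

```text
t 0.65 j [1.317 0.211 0.063 1.424 0.    2.011] p [125.5 483.8 271.4] psi 50.3 F [ 0.2  0.1 -0.3] M [0.   0.07 0.06] w 63.7
delta tool [  11.7 -715.7 -227.2] xdown [-0. -0. -1.]
```

>>> step_arm(translation=[[0,-35,-11],[0,-35,-11],[0,-35,-11],[0,-35,-11],[0,-35,-11]], rotation=[[0,0,0],[0,0,0],[0,0,0],[0,0,0],[0,0,0]])

```text
clock: 1.15
eef_pos: [225.9, 328.8, 271.2]
orientation: [-2.363, 1.571, -1.482]
force: [1.1, -1.0, -0.1]
gripper_width: 64.0
```

>>> step_arm(translation=[[0,-35,-11],[0,-35,-11],[0,-35,-11],[0,-35,-11],[0,-35,-11]], rotation=[[0,0,0],[0,0,0],[0,0,0],[0,0,0],[0,0,0]])

```text
clock: 1.65
eef_pos: [325.9, 174.9, 271.3]
orientation: [-0.393, 1.571, 0.488]
force: [-0.3, 0.5, 1.1]
gripper_width: 64.1
```

>>> step_arm(translation=[[0,-35,-11],[0,-35,-11],[0,-35,-11],[0,-35,-11],[0,-35,-11]], rotation=[[0,0,0],[0,0,0],[0,0,0],[0,0,0],[0,0,0]])

```text
clock: 2.15
eef_pos: [425.9, 21.0, 271.2]
orientation: [1.228, 1.571, 2.109]
force: [0.1, 0.8, 1.0]
gripper_width: 63.9
```

```bash
python3 st.py 530.5 -148.5 260
```

```text
t 2.15 j [ 0.049  0.057 -0.115  1.398  0.     0.739] p [425.9  21.  271.2] psi 50.4 F [0.1 0.8 1. ] M [ 0.07 -0.01  0.  ] w 63.9
delta tool [  11.2 -188.6  -64. ] xdown [-0.  0. -1.]
```

>>> step_arm(translation=[[0,-38,-13],[0,-38,-13],[0,-38,-13],[0,-38,-13],[0,-36,-12]], rotation=[[0,0,0],[0,0,0],[0,0,0],[0,0,0],[0,0,0]])

```text
clock: 2.65
eef_pos: [530.1, -148.3, 271.0]
orientation: [1.991, 1.571, 2.871]
force: [1.5, 0.9, 0.7]
gripper_width: 64.1
```

>>> step_arm(translation=[[0,0,0],[0,0,0],[0,0,0],[0,0,0],[0,0,0]], rotation=[[8.4,0,0],[8.4,0,0],[8.4,0,0],[8.4,0,0],[8.4,0,0]])

```text
clock: 3.15
eef_pos: [529.5, -146.6, 271.0]
orientation: [2.717, 1.57, 2.859]
force: [0.6, -0.2, 0.4]
gripper_width: 63.9
```

>>> step_arm(translation=[[0,0,0],[0,0,0],[0,0,0],[0,0,0],[0,0,0]], rotation=[[8.4,0,0],[8.4,0,0],[8.4,0,0],[8.4,0,0],[8.4,0,0]])

```text
clock: 3.65
eef_pos: [529.5, -146.5, 271.1]
orientation: [-2.813, 1.57, 2.878]
force: [0.2, 0.1, 0.6]
gripper_width: 63.9
```

>>> step_arm(translation=[[0,0,0],[0,0,0],[0,0,0],[0,0,0],[0,0,0]], rotation=[[8.4,0,0],[8.4,0,0],[8.4,0,0],[0,0,0],[0,0,0]])

```text
clock: 4.15
eef_pos: [529.5, -146.5, 271.2]
orientation: [-2.368, 1.57, 2.895]
force: [0.7, 0.6, 0.4]
gripper_width: 64.4
```

```bash
python3 st.py 530.5 -148.5 260; python3 - <<'E'
from h import *
for n in ["wrist","side"]:
    p,d=read_camera(n); cv2.imwrite(f"pics/{n}1.png",p)
E
```

```text
t 4.15 j [-0.27   0.317  0.203  1.457 -0.     2.322] p [ 529.5 -146.5  271.2] psi -58.5 F [0.7 0.6 0.4] M [-0.05 -0.01  0.02] w 64.4
delta tool [11.2 -0.2  2.2] xdown [-0.  0. -1.]
```

View pics/wrist1.png

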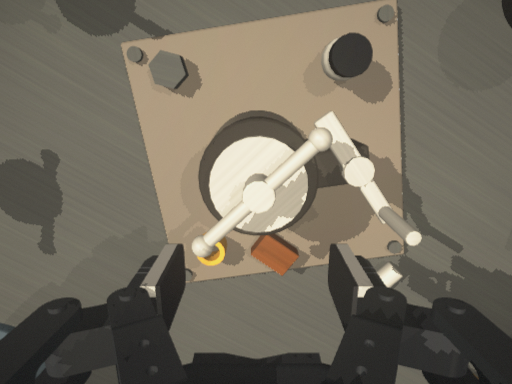

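View pics/side1.png

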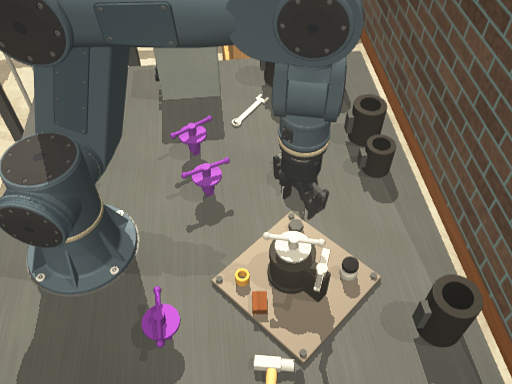

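```bash
python3 - <<'E'
from h import *
s=telemetry.read_state()
for nm,uv,z in [("boss",(258,195),169),("ballA",(321,139),163),("ballB",(203,246),163),("hub",(358,171),137),("pin",(413,238),191),("flange c",(258,184),137)]:
    print(nm,wray(s,uv,z).round(1))
E
```

```text
boss [ 529.2 -147.3  169. ]
ballA [ 588.4 -165.3  163. ]
ballB [ 468.1 -132.7  163. ]
hub [ 582.5 -212.5  137. ]
pin [ 564.9 -254.4  191. ]
flange c [ 529.5 -147.2  137. ]
```

>>> step_arm(translation=[[18,-0.8,1],[18,0,0],[18,0,0],[18,0,0],[18,0,0]], rotation=[[0,0,0],[0,0,0],[0,0,0],[0,0,0],[0,0,0]])

```text
clock: 4.75
eef_pos: [529.3, -147.8, 180.6]
orientation: [-0.511, 1.571, -1.534]
force: [0.1, -0.7, 0.5]
gripper_width: 63.7
```

>>> step_arm(translation=[[10,0,0],[10,0,0],[8,0,0],[5,0,0],[4,0,0]], rotation=[[0,0,0],[0,0,0],[0,0,0],[0,0,0],[0,0,0]])

```text
clock: 5.25
eef_pos: [529.6, -147.9, 144.2]
orientation: [0.793, 1.57, -0.232]
force: [0.8, -0.2, 1.0]
gripper_width: 63.8
```

```bash
python3 st.py; python3 - <<'E'
from h import *
for n in ["side"]:
    p,d=read_camera(n); cv2.imwrite(f"pics/{n}2.png",cv2.resize(p[160:340,200:400],None,fx=3,fy=3,interpolation=cv2.INTER_CUBIC))
E
```

```text
t 5.25 j [-0.272  0.345 -0.08   1.146  0.     2.323] p [ 529.6 -147.9  144.2] psi -58.7 F [ 0.8 -0.2  1. ] M [-0.03 -0.    0.  ] w 63.8
```

View pics/side2.png

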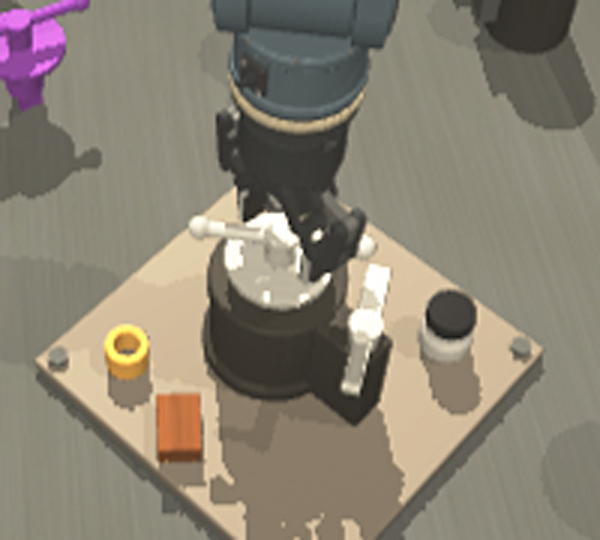

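>>> step_arm(translation=[[0,0,0],[0,0,0],[0,0,0],[0,0,0],[0,0,0]], rotation=[[-3,0,0],[-3,0,0],[-2.4,0,0],[-2.4,0,0],[-2.4,0,0]])

```text
clock: 5.8
eef_pos: [529.7, -147.9, 144.7]
orientation: [0.436, 1.57, -0.357]
force: [-1.0, -0.2, 0.5]
gripper_width: 64.0
```

>>> step_arm(translation=[[0,0,0],[0,0,0],[0,0,0],[0,0,0],[0,0,0]], rotation=[[-2.4,0,0],[-2.4,0,0],[-2.4,0,0],[-2.4,0,0],[-2.4,0,0]])

```text
clock: 6.3
eef_pos: [529.7, -147.9, 144.7]
orientation: [0.16, 1.57, -0.423]
force: [-0.4, 0.0, -0.1]
gripper_width: 64.3
```

>>> step_arm(translation=[[0,0,0],[0,0,0],[0,0,0],[0,0,0],[0,0,0]], rotation=[[-2.4,0,0],[-2.4,0,0],[-2.4,0,0],[-2.4,0,0],[-2.4,0,0]])

```text
clock: 6.8
eef_pos: [529.7, -147.9, 144.7]
orientation: [-0.003, 1.57, -0.377]
force: [0.5, 0.7, -1.0]
gripper_width: 63.9
```

```bash
python3 st.py; python3 - <<'E'
from h import *
for n in ["side"]:
    p,d=read_camera(n); cv2.imwrite(f"pics/{n}3.png",cv2.resize(p[160:340,200:400],None,fx=3,fy=3,interpolation=cv2.INTER_CUBIC))
E
```

```text
t 6.8 j [-0.272  0.344 -0.079  1.147 -0.     1.673] p [ 529.7 -147.9  144.7] psi -21.4 F [ 0.5  0.7 -1. ] M [-0.05  0.02 -0.02] w 63.9
```

View pics/side3.png

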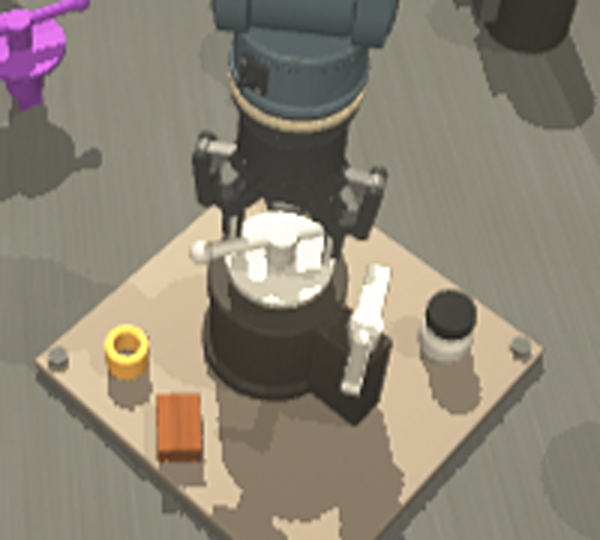

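>>> step_arm(translation=[[0,0,0],[0,0,0],[0,0,0],[0,0,0],[0,0,0]], rotation=[[-2.4,0,0],[-2.4,0,0],[-2.4,0,0],[-2.4,0,0],[-2.4,0,0]])

```text
clock: 7.35
eef_pos: [529.6, -147.8, 144.6]
orientation: [-0.084, 1.57, -0.25]
force: [0.2, -0.5, 0.1]
gripper_width: 64.0
```

```bash
python3 st.py
```

```text
t 7.35 j [-0.272  0.344 -0.079  1.147  0.     1.464] p [ 529.6 -147.8  144.6] psi -9.5 F [ 0.2 -0.5  0.1] M [ 0.    0.01 -0.07] w 64.0
```

>>> step_arm(translation=[[0,0,0],[0,0,0],[0,0,0],[0,0,0],[0,0,0]], rotation=[[-2.4,0,0],[-2.4,0,0],[-2.4,0,0],[-2.4,0,0],[-2.4,0,0]])

```text
clock: 7.85
eef_pos: [529.6, -147.9, 144.6]
orientation: [-0.384, 1.57, -0.34]
force: [0.0, 0.8, 0.7]
gripper_width: 63.8
```

```bash
python3 st.py
```

```text
t 7.85 j [-0.272  0.344 -0.079  1.147 -0.     1.255] p [ 529.6 -147.9  144.6] psi 2.5 F [0.  0.8 0.7] M [ 0.01 -0.04 -0.  ] w 63.8
```

```bash
cat > pic.py <<'E'
from h import *
import sys
p,d=read_camera("side"); cv2.imwrite(f"pics/side{sys.argv[1]}.png",cv2.resize(p[210:330,230:370],None,fx=4,fy=4,interpolation=cv2.INTER_CUBIC))
E
python3 pic.py 4
```

```text
(no output)
```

View pics/side4.png

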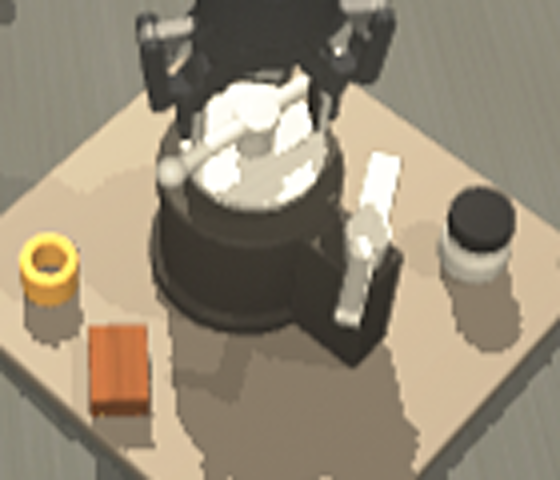

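>>> step_arm(translation=[[0,0,0],[0,0,0],[0,0,0],[0,0,0],[0,0,0]], rotation=[[-2.4,0,0],[-2.4,0,0],[-2.4,0,0],[-2.4,0,0],[-2.4,0,0]])

```text
clock: 8.4
eef_pos: [529.6, -147.8, 144.6]
orientation: [-0.45, 1.57, -0.197]
force: [-0.1, 0.9, -0.7]
gripper_width: 64.1
```

```bash
python3 st.py
```

```text
t 8.4 j [-0.272  0.344 -0.079  1.147  0.     1.046] p [ 529.6 -147.8  144.6] psi 14.5 F [-0.1  0.9 -0.7] M [-0.01 -0.03 -0.16] w 64.1
```

>>> step_arm(translation=[[0,0,0],[0,0,0],[0,0,0],[0,0,0],[0,0,0]], rotation=[[-2.4,0,0],[-2.4,0,0],[-2.4,0,0],[-2.4,0,0],[-2.4,0,0]])

```text
clock: 8.9
eef_pos: [529.6, -147.9, 144.6]
orientation: [-0.762, 1.57, -0.3]
force: [0.4, -0.6, -0.5]
gripper_width: 64.1
```

```bash
python3 st.py;python3 pic.py 5
```

```text
t 8.9 j [-0.272  0.344 -0.079  1.147 -0.     0.837] p [ 529.6 -147.9  144.6] psi 26.5 F [ 0.4 -0.6 -0.5] M [-0.09 -0.02 -0.22] w 64.1
```

View pics/side5.png

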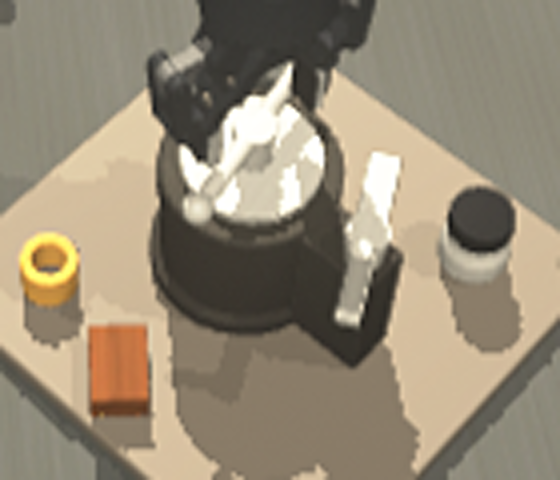

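>>> step_arm(translation=[[0,0,0],[0,0,0],[0,0,0],[0,0,0],[0,0,0]], rotation=[[-2.4,0,0],[-2.4,0,0],[-2.4,0,0],[-2.4,0,0],[-2.4,0,0]])

```text
clock: 9.45
eef_pos: [529.7, -148.0, 145.6]
orientation: [-0.726, 1.569, -0.058]
force: [-5.8, 3.7, 17.1]
gripper_width: 64.0
```

```bash
python3 st.py
```

```text
t 9.45 j [-0.273  0.343 -0.078  1.148  0.     0.63 ] p [ 529.7 -148.   145.6] psi 38.3 F [-5.8  3.7 17.1] M [ 0.65  1.13 -3.65] w 64.0
```

>>> step_arm(translation=[[0,0,0],[0,0,0],[0,0,0],[0,0,0],[0,0,0]], rotation=[[-2.4,0,0],[-2.4,0,0],[-2.4,0,0],[-2.4,0,0],[-2.4,0,0]])

```text
clock: 9.95
eef_pos: [532.1, -148.7, 148.3]
orientation: [-1.188, 1.563, -0.308]
force: [-8.1, 6.0, 39.4]
gripper_width: 64.2
```

```bash
python3 st.py;python3 pic.py 6
```

```text
t 9.95 j [-0.272  0.341 -0.075  1.147 -0.     0.419] p [ 532.1 -148.7  148.3] psi 50.4 F [-8.1  6.  39.4] M [ 1.    1.93 -0.54] w 64.2
```

View pics/side6.png

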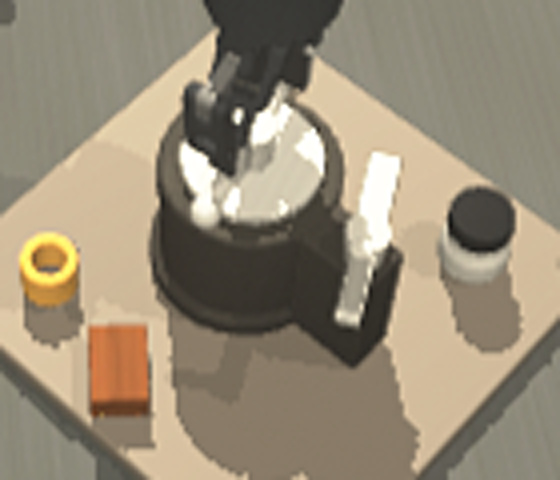

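The moment jumped because the plug locked on the key, and the fingertips then rode up onto the bar. I should have checked before that second turn. I'm lifting off now.

>>> step_arm(translation=[[-6,0,0],[-8,0,0],[-10,0,0],[-12,0,0],[-14,0,0]], rotation=[[0,0,0],[0,0,0],[0,0,0],[0,0,0],[0,0,0]])

```text
clock: 10.5
eef_pos: [529.3, -147.8, 195.1]
orientation: [2.045, 1.57, 2.925]
force: [0.5, -0.5, 0.1]
gripper_width: 63.8
```

>>> step_arm(translation=[[-15,0,0],[-15,0,0],[-15,0,0],[-15,0,0],[-10,0,0]], rotation=[[0,0,0],[0,0,0],[0,0,0],[0,0,0],[0,0,0]])

```text
clock: 11.0
eef_pos: [529.6, -147.9, 265.9]
orientation: [-1.119, 1.57, -0.239]
force: [0.4, 0.3, 0.3]
gripper_width: 64.1
```

```bash
python3 st.py;python3 - <<'E'
from h import *
for n in ["wrist","side"]:
    p,d=read_camera(n); cv2.imwrite(f"pics/{n}7.png",p if n=="wrist" else cv2.resize(p[210:330,230:370],None,fx=4,fy=4)); np.save(f"pics/{n}7.npy",d)
E
```

```text
t 11.0 j [-0.272  0.316  0.189  1.442  0.     0.418] p [ 529.6 -147.9  265.9] psi 50.4 F [0.4 0.3 0.3] M [ 0.01  0.02 -0.02] w 64.1
```

View pics/wrist7.png

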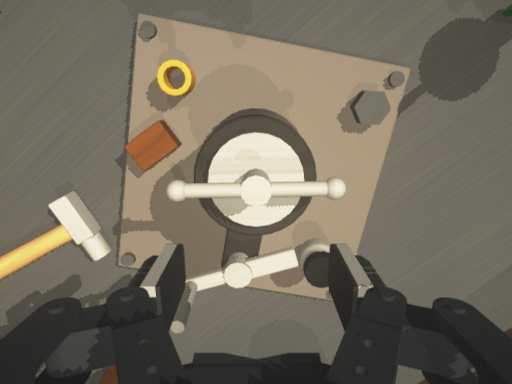

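View pics/side7.png

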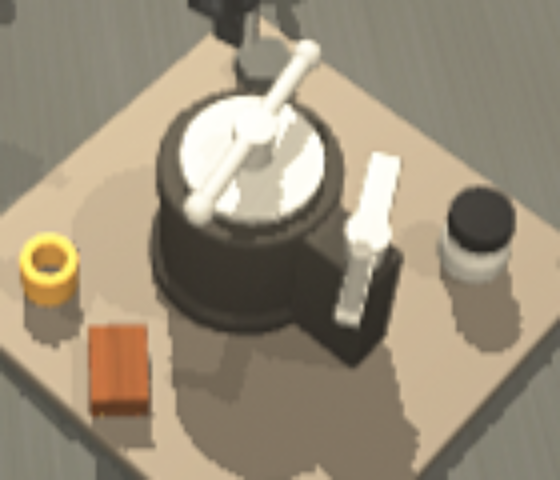

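```bash
python3 - <<'E'
from h import *
s=telemetry.read_state(); d=np.load("pics/wrist7.npy")
m=camera_model("wrist"); f=192/np.tan(np.radians(m["fovy"]/2)); T=m["tool_from_camera"]; Rt=Ro.from_euler("xyz",s["orientation"]).as_matrix()
def W(u,v):
    D=np.median(d[v-1:v+2,u-1:u+2]); c=np.array([(u-m["cx"])/f*D,(v-m["cy"])/f*D,D]); return (s["eef_pos"]+Rt@(T[:3,:3]@c+T[:3,3])).round(1)
for nm,p in [("boss",(256,188)),("bar",(215,190)),("bar",(300,189)),("flange",(230,165)),("flange",(270,160)),("flange",(256,215)),("rim",(201,160)),("rim",(312,190)),("arm",(272,263)),("hub",(238,270)),("arm end",(292,260)),("ballL",(177,190)),("ballR",(336,188)),("plate",(330,60))]: print(nm,p,W(*p))
E
```

```text
boss (256, 188) [ 527.3 -146.   154.9]
bar (215, 190) [ 508.3 -171.6  154.6]
bar (300, 189) [ 549.7 -120.3  154.7]
flange (230, 165) [ 504.2 -155.7  122.6]
flange (270, 160) [ 522.6 -126.6  123.2]
flange (256, 215) [ 553.2 -167.4  123.1]
rim (201, 160) [ 485.5 -173.9  114.5]
rim (312, 190) [ 556.5 -113.6  154.2]
arm (272, 263) [ 594.5 -183.   133.8]
hub (238, 270) [ 579.1 -209.7  137.2]
arm end (292, 260) [ 603.6 -167.4  133.8]
ballL (177, 190) [ 489.4 -193.3  157.2]
ballR (336, 188) [565.8 -98.3 157.8]
plate (330, 60) [497.3 -16.9  14.4]
```

The plug is home: the flange top reads 123.0 mm, exactly 115 + 8, and the boss 155. The bar is at about 51°. The clamp hasn't moved (arm end at 603,-167). Next is the pin.

>>> step_arm(translation=[[0,0,0],[0,0,0],[0,0,0],[0,0,0],[0,0,0]], rotation=[[8.1,0,0],[8.1,0,0],[8.1,0,0],[8.1,0,0],[8.1,0,0]], hand=45)

```text
clock: 11.6
eef_pos: [529.2, -147.8, 263.6]
orientation: [2.703, 1.57, 2.871]
force: [0.5, 1.0, -0.4]
gripper_width: 45.3
```

>>> step_arm(translation=[[0,0,0],[0,0,0],[0,0,0],[0,0,0],[0,0,0]], rotation=[[8.1,0,0],[8.1,0,0],[8.1,0,0],[8.1,0,0],[0,0,0]])

```text
clock: 12.1
eef_pos: [529.2, -147.8, 263.7]
orientation: [-3.008, 1.57, 2.881]
force: [0.3, 0.4, -0.1]
gripper_width: 45.1
```

```bash
python3 - <<'E'
from h import *
s=telemetry.read_state()
p,d=read_camera("wrist"); cv2.imwrite(f"pics/wrist8.png",p); np.save("pics/wrist8.npy",d)
E
python3 st.py 564.5 -254.8 266
```

```text
t 12.15 j [-0.272  0.317  0.185  1.439 -0.     1.687] p [ 529.2 -147.8  263.8] psi -22.3 F [ 0.1 -0.1  1.2] M [-0.06  0.    0.04] w 45.4
delta tool [ -2.3 -85.7  73.2] xdown [-0.001  0.    -1.   ]
```

View pics/wrist8.png

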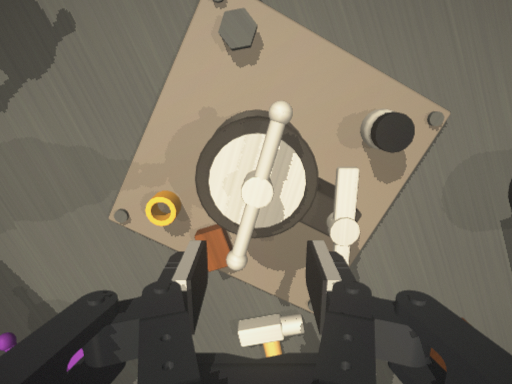

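>>> step_arm(translation=[[0,-17,14.6],[0,-17,14.6],[0,-17,14.6],[0,-17,14.6],[0,-17.7,14.8]], rotation=[[0,0,0],[0,0,0],[0,0,0],[0,0,0],[0,0,0]])

```text
clock: 12.65
eef_pos: [564.5, -255.8, 264.0]
orientation: [3.042, 1.57, 2.655]
force: [0.2, 0.1, 0.1]
gripper_width: 44.9
```

>>> step_arm(translation=[[10,0,0],[10,0,0],[10,0,0],[10,0,0],[0,0,0]], rotation=[[0,0,0],[0,0,0],[0,0,0],[0,0,0],[0,0,0]])

```text
clock: 13.15
eef_pos: [563.6, -254.1, 222.8]
orientation: [3.093, 1.569, 2.703]
force: [-0.4, -0.5, 0.2]
gripper_width: 44.9
```

```bash
python3 - <<'E'
from h import *
s=telemetry.read_state()
p,d=read_camera("wrist"); cv2.imwrite(f"pics/wrist9.png",p); np.save("pics/wrist9.npy",d)
E
python3 st.py 564.5 -254.8 155
```

```text
t 13.2 j [-0.424  0.471  0.31   1.411  0.     1.538] p [ 563.9 -254.3  223.8] psi -22.4 F [1.4 0.7 1.1] M [-0.02  0.05 -0.02] w 45.1
delta tool [68.8 -0.2  0.8] xdown [-0.001  0.    -1.   ]
```

View pics/wrist9.png

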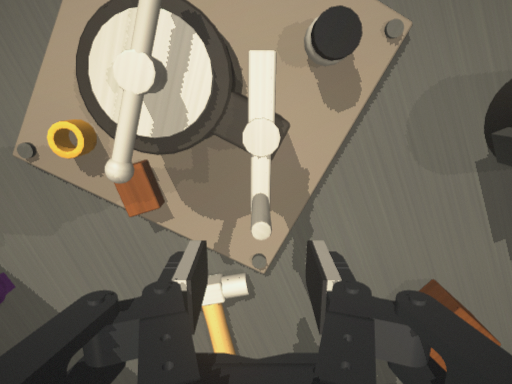

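```bash
python3 - <<'E'
from h import *
s=telemetry.read_state()
print(wray(s,(261,231),191).round(1), wray(s,(261,137),137).round(1))
E
```

```text
[ 565.2 -255.6  191. ] [ 583.1 -213.7  137. ]
```

>>> step_arm(translation=[[14,-0.5,1.6],[14,0,0],[14,0,0],[14,0,0],[12,0,0]], rotation=[[0,0,0],[0,0,0],[0,0,0],[0,0,0],[0,0,0]])

```text
clock: 13.7
eef_pos: [565.8, -255.9, 156.1]
orientation: [-0.018, 1.57, -0.409]
force: [0.1, -0.3, 0.3]
gripper_width: 44.8
```

>>> step_arm(translation=[[0,0,0],[0,0,0],[0,0,0],[0,0,0],[0,0,0]], rotation=[[0,0,0],[0,0,0],[0,0,0],[0,0,0],[0,0,0]], hand=17, newtons=20)

```text
clock: 14.2
eef_pos: [565.9, -256.1, 156.8]
orientation: [-0.025, 1.57, -0.417]
force: [0.2, 0.8, -0.4]
gripper_width: 17.0
```

```bash
python3 st.py; python3 pic.py 10
```

```text
t 14.2 j [-0.425  0.486  0.165  1.249  0.     1.537] p [ 565.9 -256.1  156.8] psi -22.4 F [ 0.2  0.8 -0.4] M [-0.05 -0.03 -0.01] w 17.0
```

View pics/side10.png

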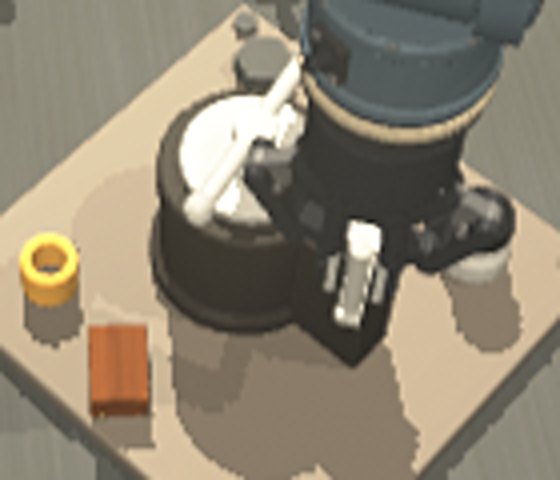

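>>> step_arm(translation=[[0,0,2.4],[0,0,2.4],[0,0,2.4],[0,0,2.4],[0,0,2.4]], rotation=[[-3,0,0],[-3,0,0],[-3,0,0],[-3,0,0],[-3,0,0]])

```text
clock: 14.75
eef_pos: [577.1, -259.4, 156.4]
orientation: [2.535, 1.571, 2.408]
force: [-0.6, 0.2, 0.8]
gripper_width: 16.9
```

```bash
python3 st.py
```

```text
t 14.75 j [-0.422  0.512  0.205  1.264  0.     1.276] p [ 577.1 -259.4  156.4] psi -7.3 F [-0.6  0.2  0.8] M [ 0.21  0.23 -0.  ] w 16.9
```

>>> step_arm(translation=[[0,0,2.4],[0,0,2.4],[0,0,2.4],[0,0,2.4],[0,0,2.4]], rotation=[[-3,0,0],[-3,0,0],[-3,0,0],[-3,0,0],[-3,0,0]])

```text
clock: 15.25
eef_pos: [589.1, -259.7, 156.4]
orientation: [2.473, 1.57, 2.607]
force: [-1.4, 1.6, -0.2]
gripper_width: 16.8
```

```bash
python3 st.py; python3 pic.py 11
```

```text
t 15.25 j [-0.415  0.536  0.245  1.279  0.     1.022] p [ 589.1 -259.7  156.4] psi 7.7 F [-1.4  1.6 -0.2] M [ 0.1   0.25 -0.01] w 16.8
```

View pics/side11.png

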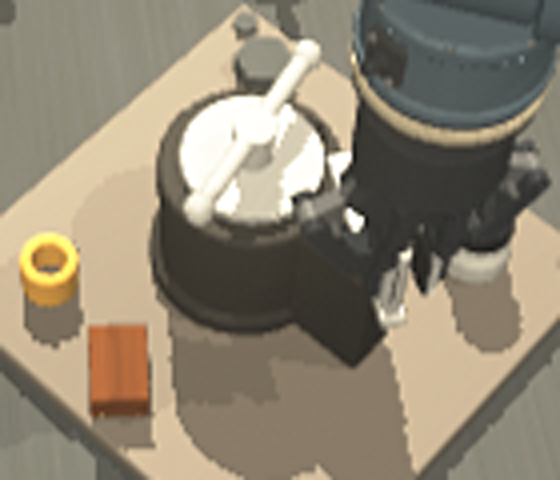

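Going well. The pin is following, with about 31° left.

>>> step_arm(translation=[[0,0,2.4],[0,0,2.4],[0,0,2.4],[0,0,2.4],[0,0,2.4]], rotation=[[-3,0,0],[-3,0,0],[-3,0,0],[-3,0,0],[-3,0,0]])

```text
clock: 15.8
eef_pos: [600.6, -256.9, 156.3]
orientation: [2.451, 1.57, 2.846]
force: [-2.4, 0.5, -0.5]
gripper_width: 17.0
```

```bash
python3 st.py
```

```text
t 15.8 j [-0.404  0.558  0.28   1.293 -0.     0.772] p [ 600.6 -256.9  156.3] psi 22.6 F [-2.4  0.5 -0.5] M [0.1  0.22 0.02] w 17.0
```

>>> step_arm(translation=[[0,0,2.4],[0,0,2.4],[0,0,2.4],[0,0,2],[0,0,1]], rotation=[[-3,0,0],[-3,0,0],[-3,0,0],[-3,0,0],[-1,0,0]])

```text
clock: 16.3
eef_pos: [609.7, -252.2, 156.3]
orientation: [2.869, 1.571, -2.793]
force: [-1.6, -0.4, -0.7]
gripper_width: 17.1
```

```bash
python3 st.py; python3 pic.py 12
```

```text
t 16.3 j [-0.392  0.573  0.304  1.302 -0.     0.557] p [ 609.7 -252.2  156.3] psi 35.6 F [-1.6 -0.4 -0.7] M [-0.07  0.29  0.01] w 17.1
```

View pics/side12.png

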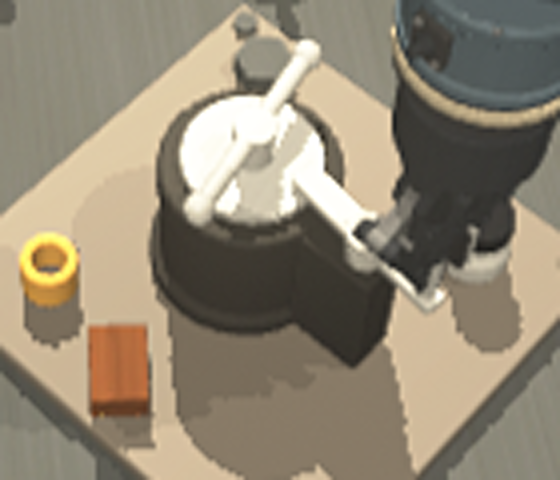

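>>> step_arm(translation=[[0,0,1],[0,0,1],[0,0,1],[0,0,0.5],[0,0,0]], rotation=[[-1,0,0],[-1,0,0],[-1,0,0],[0,0,0],[0,0,0]])

```text
clock: 16.85
eef_pos: [612.7, -250.2, 156.3]
orientation: [-1.289, 1.571, -0.616]
force: [-0.5, -2.0, 0.0]
gripper_width: 16.9
```

```bash
python3 st.py
```

```text
t 16.85 j [-0.388  0.577  0.311  1.305 -0.     0.511] p [ 612.7 -250.2  156.3] psi 38.5 F [-0.5 -2.   0. ] M [-0.12  0.09 -0.01] w 16.9
```

>>> step_arm(translation=[[0,0,0.7],[0,0,0.7],[0,0,0.7],[0,0,0],[0,0,0]], rotation=[[0,0,0],[0,0,0],[0,0,0],[0,0,0],[0,0,0]])

```text
clock: 17.35
eef_pos: [614.2, -248.7, 156.3]
orientation: [0.791, 1.571, 1.464]
force: [0.1, -0.1, 0.0]
gripper_width: 17.0
```

```bash
python3 st.py
```

```text
t 17.35 j [-0.385  0.579  0.315  1.307  0.     0.513] p [ 614.2 -248.7  156.3] psi 38.6 F [ 0.1 -0.1  0. ] M [-0.07  0.02 -0.01] w 17.0
```

>>> step_arm(translation=[[0,0,0.7],[0,0,0.7],[0,0,0],[0,0,0],[0,0,0]], rotation=[[0,0,0],[0,0,0],[0,0,0],[0,0,0],[0,0,0]])

```text
clock: 17.85
eef_pos: [615.1, -248.1, 156.3]
orientation: [2.955, 1.57, -2.655]
force: [-4.1, -3.6, 0.4]
gripper_width: 16.9
```

```bash
python3 st.py
```

```text
t 17.85 j [-0.383  0.581  0.317  1.308 -0.     0.515] p [ 615.1 -248.1  156.3] psi 38.6 F [-4.1 -3.6  0.4] M [-0.69  0.59 -0.02] w 16.9
```

>>> step_arm(translation=[[0,0,0.7],[0,0,0.7],[0,0,0],[0,0,0],[0,0,0]], rotation=[[0,0,0],[0,0,0],[0,0,0],[0,0,0],[0,0,0]])

```text
clock: 18.35
eef_pos: [615.4, -248.0, 156.3]
orientation: [-3.13, 1.569, -2.458]
force: [-9.7, -7.6, 2.8]
gripper_width: 16.9
```

```bash
python3 st.py
```

```text
t 18.35 j [-0.382  0.582  0.32   1.31  -0.002  0.517] p [ 615.4 -248.   156.3] psi 38.5 F [-9.7 -7.6  2.8] M [-1.66  1.89 -0.01] w 16.9
```

That's a firm stop: 12 N with only 0.3 mm of movement. I'll back off to the middle of the gap, open and lift.

>>> step_arm(translation=[[0,0,-1.5],[0,0,-1.5],[0,0,-0.5],[0,0,0],[0,0,0]], rotation=[[0,0,0],[0,0,0],[0,0,0],[0,0,0],[0,0,0]])

```text
clock: 18.85
eef_pos: [613.8, -249.1, 156.3]
orientation: [0.138, 1.571, 0.811]
force: [0.3, 0.3, 0.3]
gripper_width: 17.2
```

>>> step_arm(translation=[[0,0,0],[0,0,0],[0,0,0],[0,0,0],[0,0,0]], rotation=[[0,0,0],[0,0,0],[0,0,0],[0,0,0],[0,0,0]], hand=45)

```text
clock: 19.35
eef_pos: [613.6, -249.2, 156.3]
orientation: [-0.704, 1.571, -0.031]
force: [-0.7, 0.8, 0.4]
gripper_width: 45.4
```

>>> step_arm(translation=[[-10,0,0],[-20,0,0],[-20,0,0],[-25,0,0],[-25,0,0]], rotation=[[0,0,0],[0,0,0],[0,0,0],[0,0,0],[0,0,0]])

```text
clock: 19.85
eef_pos: [613.4, -249.2, 258.1]
orientation: [-1.145, 1.57, -0.472]
force: [0.6, -1.1, 0.5]
gripper_width: 44.8
```

>>> step_arm(translation=[[-20,20,0],[-10,30,0],[0,30,0],[0,30,0],[0,0,0]], rotation=[[0,0,0],[0,0,0],[0,0,0],[0,0,0],[0,0,0]])

```text
clock: 20.35
eef_pos: [543.5, -161.1, 288.1]
orientation: [-0.596, 1.57, 0.078]
force: [-0.1, -0.0, 0.4]
gripper_width: 45.0
```

```bash
python3 st.py;python3 - <<'E'
from h import *
for n in ["wrist","side","top"]:
    p,d=read_camera(n); cv2.imwrite(f"pics/{n}13.png",p if n=="wrist" else cv2.resize(p[210:330,230:370] if n=="side" else p[90:255,245:420],None,fx=3.4,fy=3.4)); np.save(f"pics/{n}13.npy",d)
E
```

```text
t 20.35 j [-0.288  0.358  0.303  1.515  0.     0.608] p [ 543.5 -161.1  288.1] psi 38.6 F [-0.1 -0.   0.4] M [-0.04  0.02 -0.  ] w 45.0
```

View pics/wrist13.png

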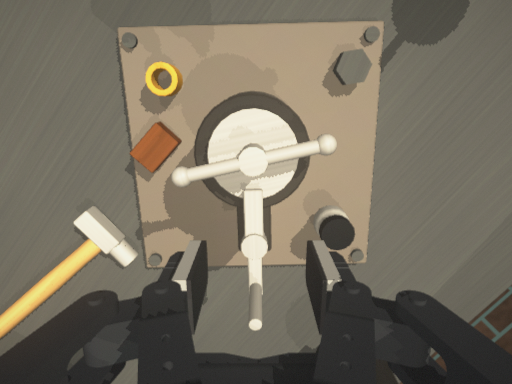

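View pics/side13.png

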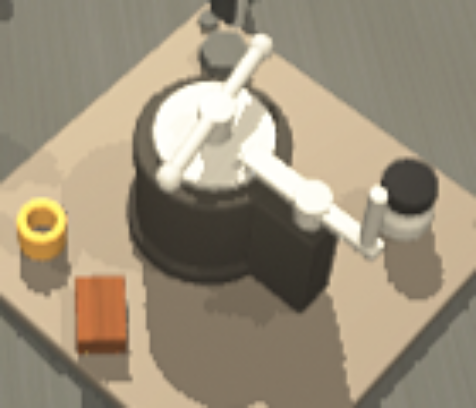

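View pics/top13.png

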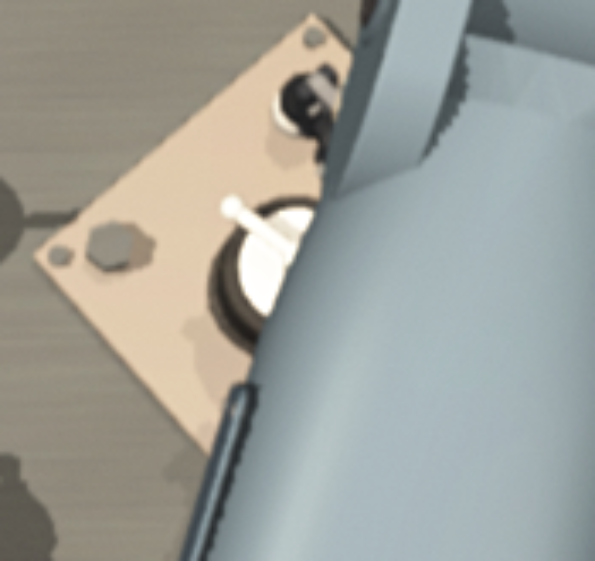

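```bash
python3 - <<'E'
from h import *
s=telemetry.read_state(); d=np.load("pics/wrist13.npy")
a=wray(s,(254.5,245),137); p=wray(s,(255,325),191); c=wray(s,(252,161),155); e=wray(s,(254,191),134)
print(a,p,c,e)
ang=lambda v:np.degrees(np.arctan2(v[1],v[0]))
print("pin dir",ang(p-a),"hub from axis",ang(a-c),"arm",ang(a-e), "r",np.linalg.norm((p-a)[:2]),np.linalg.norm((a-c)[:2]))
m=camera_model("wrist"); f=192/np.tan(np.radians(m["fovy"]/2)); T=m["tool_from_camera"]; Rt=Ro.from_euler("xyz",s["orientation"]).as_matrix()
for nm,(u,v) in [("boss",(252,161)),("flange",(235,130)),("flange",(270,180)),("rim",(203,150)),("arm",(254,215))]:
    D=np.median(d[v-1:v+2,u-1:u+2]); q=np.array([(u-m["cx"])/f*D,(v-m["cy"])/f*D,D]); print(nm,(s["eef_pos"]+Rt@(T[:3,:3]@q+T[:3,3])).round(1))
S=lambda u,v:(230+u/3.4,210+v/3.4)
for nm,uv,z in [("bush",(42,216),43),("shim",(101,308),37),("grease",(408,186),65)]: print(nm,ray("side",S(*uv),z).round(1))
T0=lambda u,v:(205+u/3.7,205+v/3.7)
for nm,uv,z in [("bush0",(138,254),43),("shim0",(203,353),37),("grease0",(537,221),65)]: print(nm,ray("side",T0(*uv),z).round(1))
E
```

```text
[ 583.02098782 -213.63653196  137.        ] [ 612.75227854 -250.11021949  191.        ] [ 529.72772122 -149.63917489  155.        ] [ 550.44290555 -173.31648772  134.        ]
pin dir -50.81502452655823 hub from axis -50.214440864337256 arm -51.062230243252046 r 47.05613168914718 83.28165450822178
boss [ 529.9 -149.8  153.9]
flange [ 504.  -142.1  122.3]
flange [ 557.6 -158.4  121.6]
rim [ 491.9 -176.3  113.7]
arm [ 564.9 -191.6  133.1]
bush [ 409.9 -154.    43. ]
shim [ 443.9 -227.5   37. ]
grease [ 669.1 -171.9   65. ]
bush0 [ 409.7 -154.3   43. ]
shim0 [ 444.3 -227.    37. ]
grease0 [ 669.4 -172.    65. ]
```

The lever is collinear with the bore-hinge line to within 1°, the flange is home and the bystanders haven't moved. The arm is clear, so I'm handing in.

```bash
python3 - <<'E'
from station import arm
print(arm.sign_off())
E
```

```text
the job is handed in; nothing more can be done
None
```

I turned the plug by its crossbar until it dropped home, then swung the clamp lever shut over the flange. I handed the job in at about 20.5 s with the arm clear.

**What I did:** I turned the plug about 65° anticlockwise from above, using the open fingers as a two-sided wrench on the crossbar. I then moved the clamp pin along its arc until it came up firm against the stop at about 12 N.

**Last checks:**
- **Plug:** after the drop the flange top measured 123 mm against 123 mm expected. After clamping it read about 122 mm, with the drum rim reading about 1 mm low too.
- **Clamp:** the lever lay within about 1° of the shut direction, with the arm over the flange.
- **Bystanders:** the bush, shim and jar are within 0.6 mm of where they started. I only looked at the nut in the pictures and did not measure it again; it appears unmoved.

**One slip:** after the plug had locked on the key, I made one more 12° turn before looking. The fingertips rode up onto the crossbar and pressed down with about 39 N at the last reading, close to the 40 N limit. That limit is for the arm and gripper body, and this was the fingertips. I only have readings at the end of each move, so the peak may have been higher. I lifted off straight away, and the plug was home when I measured it afterwards.

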